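Set the far flip stop and push a plate blank home in the marking press

TASK

Set up the hand-lever marking press for the next plate using fingertips only: flip down the flip stop that is farther from the press head, all the way until its arm lies level over the bed, and leave the nearer stop parked up. Then push the loose aluminium plate blank back flat against the fence and along it, under the press head, until its leading end rests against the lowered stop. The blank only slides on the bed and is never lifted or tipped; leave the die, the bottle and the hammer where they stand.

Things in the scene. Friction and masses are not known exactly. Their poses are not given: they have to be found in the camera images.
- press: Green hand-lever marking press, fixed, shifted and turned up to 0.2 rad. Origin on the bench top; its x points away from the robot, y along the fence (to the robot's left), z up. Bed x -125 to 185 mm, y -270 to 270 mm, flat top at z = 20 mm. Behind the fence a column (x 98 to 183, y -45 to 55 mm) carries the head over the bed.
- fence_face (a point): Middle of the foot of the fence's face towards the robot, at bed height, axes as the press (70 mm in +x from the press origin). The fence is a straight steel bar along y, 12 mm thick, 520 mm long, 40 mm high above the bed.
- press_head (a point): Lower end of the ram, 34 mm across, 66 mm above the bed; it does not move. The head above it is 60 mm wide (y -30 to 30 mm from here), reaches 30 mm towards the robot (-x), and spans 76 to 192 mm above this point. The hand lever stands on its +y side (43 mm out), leaning away from the robot, up to 345 mm above this point.
- far_stop_hinge (a point): Hinge of the flip stop farther from the head (135 to 175 mm to +y of the ram), axes as the press; axis along y, 55 mm above the bed, 15 mm behind the fence face. L-shaped aluminium arm, 22 mm wide (11 to either side). Lowered: a level bar, 12 mm thick, reaches 62 mm towards the robot; the foot at its end (48 to 62 mm out) goes down to 2 mm above the bed.
- far_stop_face (a point): Middle of the lowered far stop's working face, the foot's -y side, where the blank's leading end comes to rest: 11 mm to -y of the far hinge, 55 mm towards the robot, 8 mm above the bed. Fixed to the fence, so it does not flip with the arm; axes as the press.
- far_stop_arm (a joint): Far stop's arm, rad: 0 = parked leaning back over the fence, 2.269 rad (130 degrees) back from level; grows as it is flipped up over the top towards the robot; 2.269 = fully down, bar level, on its limit. Starts at 0 to 0.35. A friction washer (0.09 N m) holds it wherever it is left. Push it from behind at the L's outer corner, then press the bar down from above.
- near_stop_hinge (a point): Hinge of the identical flip stop nearer to the press head (57 to 67 mm to +y of the ram), axes as the press. Its arm is to be left parked up; the blank passes beneath it.
- near_stop_arm (a joint): Angle of the near stop's arm, same meaning; starts parked between 0 and 0.35 and must stay parked.
- blank: Loose plain aluminium plate blank, 80 mm (its x) by 240 mm (its y) by 10 mm, about 0.5 kg, flat on the bed, origin at the centre of its underside. Its middle starts 16 to 25 mm short of home at the fence, up to 0.07 rad askew, its +y (leading) end 70 to 175 mm short of the far stop. At home its long rear edge lies along the fence and its +y end touches the lowered far stop.
- blank_nose (a point): The blank's leading rear corner: +40 mm in x, +120 mm in y from its origin, half-way up its edge.
- blank_tail (a point): The blank's trailing rear corner: +40 mm in x, -120 mm in y from its origin, half-way up its edge.
- die: Bystander: steel stamping die standing on the bed's front left, block 24 x 30 x 34 mm with a round stub on top, 48 mm tall in all; origin at the centre of its underside. Leave it.
- bottle: Bystander: clear plastic bottle, 62 mm across, 200 mm tall, on the bench to the left; origin at its underside. Leave it.
- hammer: Bystander: hammer with a wooden handle lying on the bench to the right, 240 mm long along its x; origin at its underside. Leave it.

How it is judged:
On the way, in this order (a step that is already met when the one before it is completed fails the run):
1. the far stop is flipped fully down (value of joint far_stop_arm above 2.2 rad), for 0.2 s.
2. the blank lies flat against the fence with its leading end against the lowered far stop (x of each of blank_nose, blank_tail in the frame of fence_face above -0.0035 m and y of blank_nose in the frame of far_stop_face above -0.0035 m and value of joint far_stop_arm above 2.2 rad), for 0.2 s.
At the end, for the whole second after the job is handed in: The far stop's arm is down on its limit (within 0.07 rad), the near stop still parked (below 0.6 rad), the blank flat on the bed and at rest with both rear corners within 3.5 mm of the fence face and its leading end within 3.5 mm of the lowered stop (all of step 2 and value of joint near_stop_arm below 0.6 rad and x of each of blank_nose, blank_tail in the frame of fence_face below 0.0035 m and y of blank_nose in the frame of far_stop_face below 0.0035 m and height (world z) of blank below 0.023 m and angle between blank's own z axis and vertical below 0.03 rad and linear speed of blank below 0.01 m/s); the robot touches nothing.
It fails at once if the blank is lifted off the bed or tipped (height (world z) of blank above 0.027 m or angle between blank's own z axis and vertical above 0.08 rad).
It fails at once if the near stop is knocked out of its parked position (value of joint near_stop_arm above 0.6 rad).
It fails at once if the die, bottle or hammer is shifted by more than 15 mm, or knocked over (distance of any of die, bottle, hammer from where it was at the start of the episode above 0.015 m or angle between any of die, bottle's own z axis and vertical above 0.3 rad).
It also fails if it takes over 64 s, if anything falls off the work surface, if the arm or the gripper's body presses on something with over 40 N, if the wrist force passes 120 N, or if a joint passes its speed limit or range.

ROBOT

A 6-joint arm with a two-finger parallel gripper is mounted at the origin on the work surface. World frame = base frame: x ahead of the robot, y to its left, z up, the work surface at z = 0. Lengths are in m, angles in rad, forces in N, time in s.
With the tool pointing down it reaches from about 0.275 to 0.825 m from the base axis. Payload 5.2 kg.
Tool frame: the origin (TCP) lies at the very end of the fingers, on their centre line; the grasp point (between the pads) lies env.grip_point_offset behind it (env.grip_point_offset is the distance from the TCP to the grasp point, in m); z points along the fingers, y is the line along which they close (so a half turn about z gives the same grasp; the last joint's range is limited). The gripper opens to 93 mm and grips with 3 to 60 N. Pads are 15 mm wide; open, the fingers measure 128 mm over their backs; the gripper's body (75 mm by 188 mm) begins 65 mm behind the grasp point.
Start: joints at [1.031, 0.259, 1.535, -0, 1.348, -0.203], TCP at [0.182, 0.519, 0.187] pointing down, gripper open.
Joint ranges: [-3.14, 3.14], [-0.91, 2.08], [0.19, 2.58], [-1.22, 4.36], [0.22, 2.71], [-3.12, 3.12]. Speed limits (rad/s): [2.57, 2.57, 3.14, 3.14, 3.14, 3.14].

INTERFACE

Orientations are given as a unit quaternion [w, x, y, z].
In Python, from station import sensors, imaging, job, env gives the robot as it stands. The module is installed in compiled form; this text tells all that it offers.
- The arm moves only by the shell command python3 -m handwheel 'ROWS' [OPENING] [FORCE]. ROWS is JSON, a list of rows, each an object with "slide": the shift along the tool's x, y, z in m, a list of three; "spin": the turn about the tool's z in degrees. A call has exactly 8 rows; each row shifts and turns the commanded pose from where the row before left it, along the tool's axes as they then stand; what a row does not reach is not made up. A row lasts 1/10 s, in which the tool goes at most 50 mm and 8.59 degrees, less where a joint would pass 70% of its speed; a pose out of reach is approached as far as the arm can. A call with a gripper value outside its range is refused whole. OPENING is the finger opening in m, from 0 to 0.093, set as the call begins (- or left out, the last holds). The fingers move at their own pace and stop on an object; FORCE is the grip in N (left out, the last holds). Time passes only in rows, so rows that do not move let the fingers close, or fill a call up. It gives the time, the measured TCP pose, the force, the opening and the grip force at its end, in the units of the state.
- sensors.state(): the state, without advancing time (a new reading comes with each control period).
- imaging.camera(name): name is "side" or "top" or "wrist"; returns a dict with "image" (384x512x3 uint8, blue, green, red), "K" (3x3 intrinsics, pixels), "rvec" (rotation vector, rad) and "tvec" (3), from world to camera coordinates, as OpenCV has them; the wrist camera has in their place "hand_eye" (4x4, takes a point from camera to tool coordinates, whose origin is the TCP and whose axes are the flange's). Camera axes: x right, y down, z forward; pixel columns grow to the right and rows downward; lengths in m; the calibration is good to about 2 mm. A picture is of the moment at which its call begins: read the wrist's pose just before it. There is no depth.
- job.close_job(): hands the job in; it is judged then, once.
The state is a dict: "time": time; "joint_pos": joint angles; "dq": joint speeds; "joint_torque": joint torques, N m; "ee_pos": TCP position; "tcp_rot": TCP orientation; "force": force on the tool from outside, world axes, zero at the start; "moment": the same for the moment, N m; "gripper_width": finger opening in m; "grip_force": force on a finger pad.
Only numpy, scipy, OpenCV 4.12 (cv2) and the standard library are available. Lean on these libraries where they do the work, as an engineer would, in place of code of your own. Each camera call takes 0.05 s, during which the arm holds its last target. There are 200 camera calls.

## Working session

There is one attempt and no reset: what is moved stays moved. The work goes in short steps, Python scripts to look and compute and a shell command to move; the robot and the scene stay as the last step left them, time stands still between calls to the robot, and variables do not carry over. Pictures are saved under pics/ and viewed, at most 10 in all, crops included, and the job is handed in when it is done.

```bash
mkdir -p pics; python3 - <<'E'
from station import sensors, imaging, job, env
import cv2
s=sensors.state(); print(s['ee_pos'],s['tcp_rot'],s['time'],env.grip_point_offset)
for n in ['top','side']:
    c=imaging.camera(n); cv2.imwrite(f'pics/{n}0.png',cv2.resize(c['image'],(800,600),interpolation=cv2.INTER_CUBIC)); cv2.imwrite(f'raw_{n}.png',c['image'])
    print(n,c['K'].tolist(),c['rvec'],c['tvec'])
E
```

```text
[0.18143011 0.5185695  0.18641251] [-3.28920229e-04  1.67609547e-01  9.85853029e-01 -8.58088205e-04] 0.0 0.0188
top [[388.9609532084701, 0.0, 252.93077410851666], [0.0, 388.9609532084701, 193.302678885589], [0.0, 0.0, 1.0]] [ 2.16681875 -2.05330159  0.22268993] [-0.02759462  0.49978921  1.27770936]
side [[446.4755501995219, 0.0, 256.6395114786051], [0.0, 446.4755501995219, 194.44948636103354], [0.0, 0.0, 1.0]] [ 2.08058943 -1.38133382  0.5139574 ] [-0.17995189  0.41702023  1.03617222]
```

View pics/top0.png

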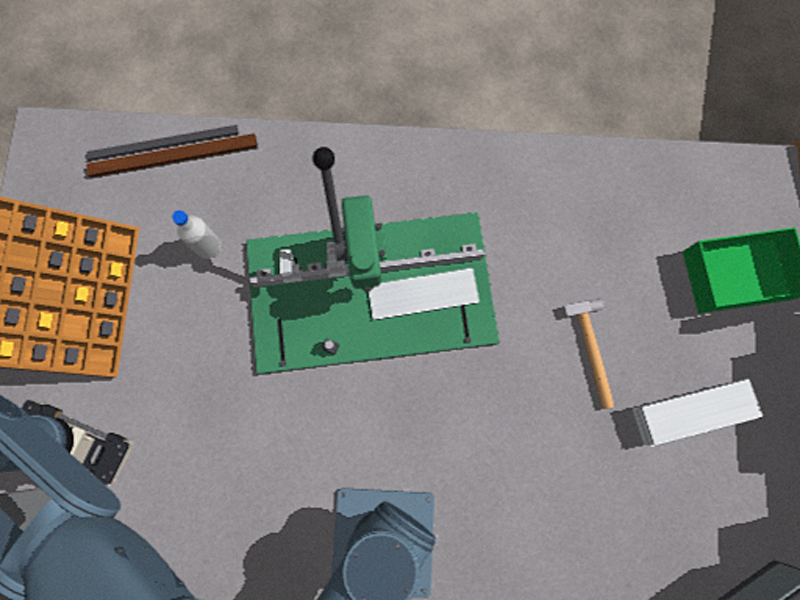

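View pics/side0.png

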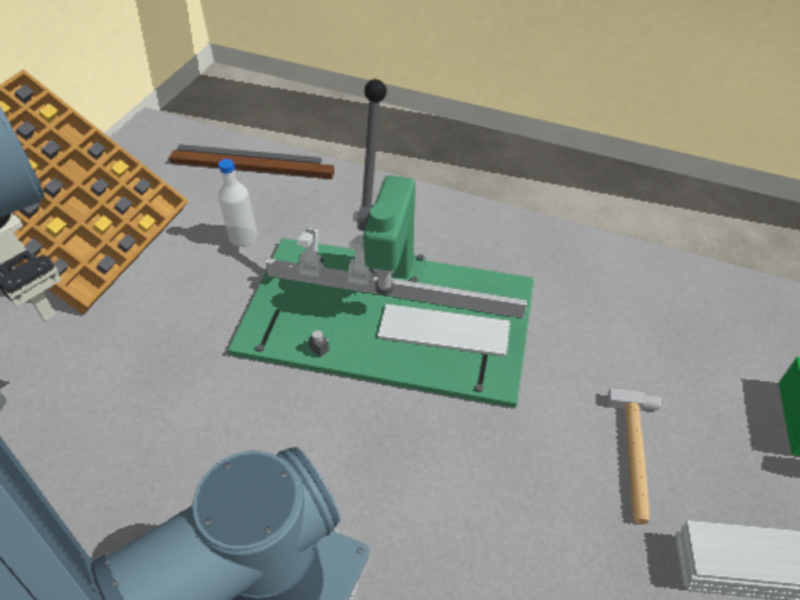

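```bash
cat > h.py <<'E'
import numpy as np, cv2
from scipy.optimize import least_squares
T=dict(K=np.array([[388.961,0,252.931],[0,388.961,193.303],[0,0,1]]),r=np.array([2.16681875,-2.05330159,0.22268993]),t=np.array([-0.02759462,0.49978921,1.27770936]))
S=dict(K=np.array([[446.4756,0,256.6395],[0,446.4756,194.4495],[0,0,1]]),r=np.array([2.08058943,-1.38133382,0.5139574]),t=np.array([-0.17995189,0.41702023,1.03617222]))
def proj(c,p): return cv2.projectPoints(np.atleast_2d(np.array(p,float)),c['r'],c['t'],c['K'],None)[0][:,0]
def w(pose,p):
    p=np.atleast_2d(np.array(p,float)); c,s=np.cos(pose[2]),np.sin(pose[2])
    return np.c_[pose[0]+c*p[:,0]-s*p[:,1],pose[1]+s*p[:,0]+c*p[:,1],p[:,2]]
def fit(obs,x0):  # obs: list of (cam, local pts, pixels raw)
    f=lambda x: np.concatenate([(proj(c,w(x,P))-np.array(q)).ravel() for c,P,q in obs])
    r=least_squares(f,x0,loss='soft_l1'); return r.x, f(r.x).reshape(-1,2).round(1)
E
python3 - <<'E'
from h import *
k=1.5625
B=[[-.125,.27,.02],[-.125,-.27,.02],[.185,-.27,.02],[.185,.27,.02]]
P,r=fit([(T,B,np.array([[256,373],[498,342],[478,213],[248,239]])/k),(S,B[:3],np.array([[231,352],[517,403],[532,278]])/k)],[.5,0,0])
print('press',P,r.tolist())
C=[[.04,.12,.03],[.04,-.12,.03],[-.04,-.12,.03],[-.04,.12,.03]]
b,r=fit([(T,C,np.array([[369,288],[474,269],[479,302],[373,320]])/k),(S,C,np.array([[387,306],[509,320],[507,353],[379,337]])/k)],[.5,-.1,0]);print('blank',b,r.tolist())
np.save('P.npy',P)
for n,c,(x0,y0) in [('top',T,(150,125)),('side',S,(140,130))]:
    im=cv2.imread(f'raw_{n}.png'); z=5
    cr=cv2.resize(im[y0:y0+112,x0:x0+155],None,fx=z,fy=z,interpolation=cv2.INTER_CUBIC)
    L=lambda pts,col:cv2.polylines(cr,[np.int32(((proj(c,w(P,pts))+.5-[x0,y0])*z))],False,col,1)
    L([[.07,.26,.06],[.07,-.26,.06],[.082,-.26,.06],[.082,.26,.06]],(0,0,255))
    L(B,(255,0,0))
    for y in (.135,.155,.175): L([[.085,y-.011,.075],[.085,y+.011,.075]],(0,255,255))
    cv2.imwrite(f'pics/{n}1.png',cr)
E
```

```text
press [0.50265044 0.0519092  0.17999739] [[-0.1, 0.3], [1.0, 0.5], [-0.1, -1.1], [-1.8, -0.0], [-2.5, -1.0], [0.4, 0.6], [1.6, -0.4]]
blank [ 0.52778022 -0.06276147  0.23253451] [[-0.9, -1.4], [-1.0, -0.9], [0.5, -0.2], [0.4, 0.3], [-0.5, -0.3], [0.7, 0.8], [0.2, 1.0], [-0.3, 0.4]]
```

View pics/top1.png

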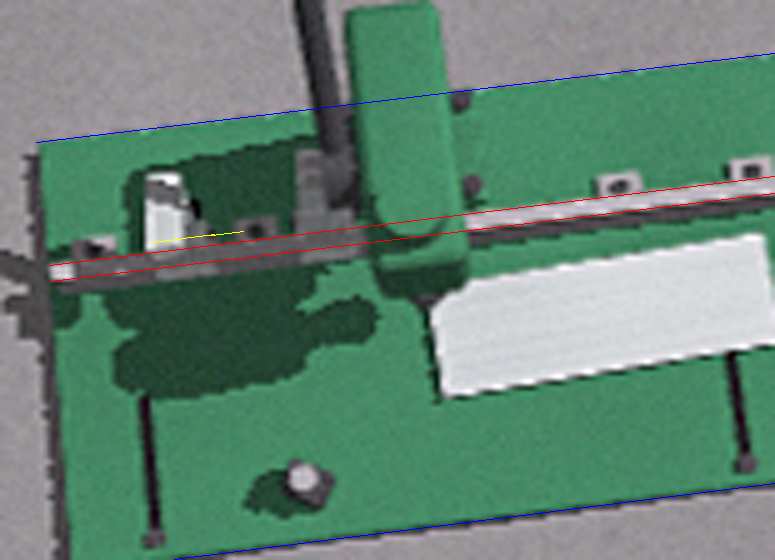

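View pics/side1.png

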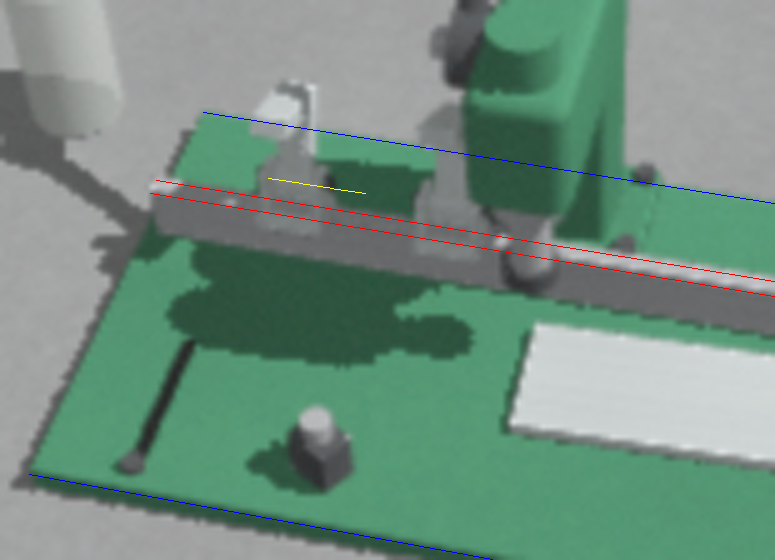

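```bash
cat >> h.py <<'E'
def arm(hy,q,hx=.085,hz=.075):
    # L profile lowered, (x,z) rel hinge; rotated back by 2.269-q
    pr=np.array([[0,.006],[-.062,.006],[-.062,-.053],[-.048,-.053],[-.048,-.006],[0,-.006],[0,.006]])
    a=2.269-q; c,s=np.cos(a),np.sin(a); R=np.array([[c,s],[-s,c]])  # clockwise seen with x right z up
    p=pr@R.T
    return [np.c_[p[:,0]+hx,np.full(len(p),hy+e),p[:,1]+hz] for e in(-.011,.011)]
def solve(obs,x0):
    f=lambda x: np.concatenate([(proj(c,[x])-np.array(q))[0] for c,q in obs]); r=least_squares(f,x0); return r.x,f(r.x).round(1)
E
python3 - <<'E'
from h import *
P=np.load('P.npy')
def loc(p):
    c,s=np.cos(P[2]),np.sin(P[2]);d=p-np.array([P[0],P[1],0]); return np.array([c*d[0]+s*d[1],-s*d[0]+c*d[1],d[2]])
t=lambda u,v:(T,np.array([u/5+150-.5,v/5+125-.5])); s=lambda u,v:(S,np.array([u/5+140-.5,v/5+130-.5]))
k=1.5625
for n,o in dict(die=[t(302,475),s(316,412)],ram_low=[s(530,285)],bottlecap=[(T,np.array([180,217])/k),(S,np.array([227,166])/k)],bottlebase=[(S,np.array([241,238])/k)],knob=[(T,np.array([324,158])/k),(S,np.array([376,91])/k)]).items():
    if len(o)==1:
        z=.086 if n=='ram_low' else 0
        r=least_squares(lambda x:(proj(S,[[x[0],x[1],z]])-o[0][1])[0],[.6,.1]).x; p=np.array([*r,z]);e=0
    else: p,e=solve(o,[.6,.1,.1])
    print(n,p.round(3),'press',loc(p).round(3),e)
out=[]
for n,c,(x0,y0) in [('top',T,(168,145)),('side',S,(178,135))]:
  for hy,q in [(.165,0.),(.165,.3)]:
    im=cv2.imread(f'raw_{n}.png'); z=7
    cr=cv2.resize(im[y0:y0+42,x0:x0+56],None,fx=z,fy=z,interpolation=cv2.INTER_CUBIC)
    for p,col in zip(arm(hy,q),((0,0,255),(255,0,0))): cv2.polylines(cr,[np.int32((proj(c,w(P,p))+.5-[x0,y0])*z)],False,col,1)
    out.append(cr)
cv2.imwrite('pics/arm.png',np.vstack([np.hstack(out[:2]),np.hstack(out[2:])]))
E
```

```text
die [0.399 0.137 0.076] press [-0.087  0.102  0.076] [-0.1  0.1  0.1 -0. ]
ram_low [0.525 0.061 0.086] press [0.024 0.005 0.086] 0
bottlecap [0.621 0.439 0.195] press [0.185 0.359 0.195] [ 0. -0. -0.  0.]
bottlebase [0.618 0.444 0.   ] press [0.184 0.365 0.   ] 0
knob [0.662 0.129 0.413] press [0.171 0.047 0.413] [ 0.1 -0.  -0.1  0. ]
```

View pics/arm.png

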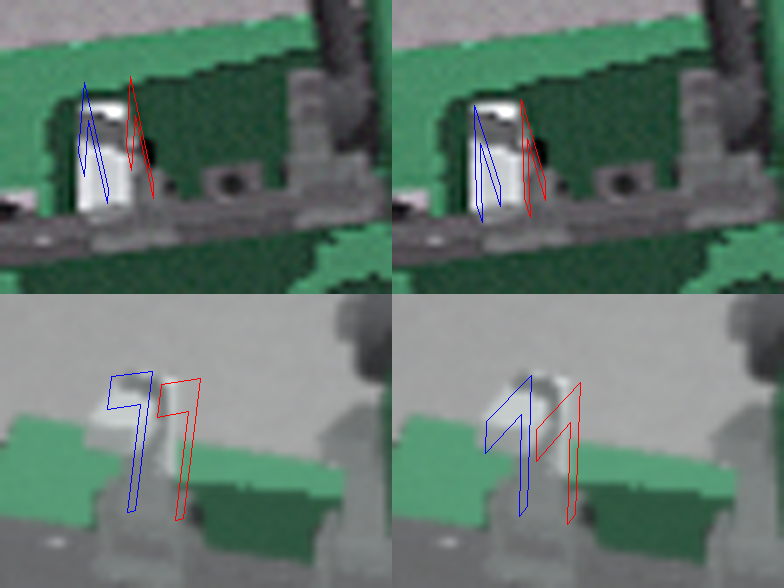

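The pictures show the press at about (0.503, 0.052) with yaw 0.18. The far stop's arm is at press y ≈ 0.167, tilt ≈ 0.3. First I turn the tool to the press axes (tool x = press y, tool y = press x) and raise it.

```bash
cat > d.py <<'E'
# usage: d.py x y z (target in press frame) -> remaining tool-axis slides
import sys; from h import *; from station import sensors; from scipy.spatial.transform import Rotation as Ro
s=sensors.state(); P=np.load('P.npy'); q=s['tcp_rot']; R=Ro.from_quat([q[1],q[2],q[3],q[0]]).as_matrix()
c,sn=np.cos(P[2]),np.sin(P[2]); d=s['ee_pos']-np.array([P[0],P[1],0])
print('t',round(s['time'],2),'press',np.round([c*d[0]+sn*d[1],-sn*d[0]+c*d[1],d[2]],4),'ang err deg',round(np.degrees(np.arctan2(R[1,1],R[0,1])-P[2]),2),'F',np.round(s['force'],1))
if len(sys.argv)>3: print('slide',np.round(R.T@(w(P,[float(a) for a in sys.argv[1:4]])[0]-s['ee_pos']),4))
E
r='{"slide":[0,0,-0.0125],"spin":7.55}'
python3 -m handwheel '[{"slide":[0,0,-0.0125],"spin":7.55},{"slide":[0,0,-0.0125],"spin":7.55},{"slide":[0,0,-0.0125],"spin":7.55},{"slide":[0,0,-0.0125],"spin":7.55},{"slide":[0,0,-0.0125],"spin":7.55},{"slide":[0,0,-0.0125],"spin":7.55},{"slide":[0,0,-0.0125],"spin":7.55},{"slide":[0,0,-0.0125],"spin":7.55}]' 0 20
python3 d.py .155 .167 .2
```

```text
time: 0.9
ee_pos: [0.1816, 0.5188, 0.2873]
tcp_rot: [0.0, 0.643, 0.766, -0.001]
force: [-0.4, -0.0, 0.2]
gripper_width: 0.0333
grip_force: 0.0
t 0.9 press [-0.2323  0.5169  0.2873] ang err deg -0.32 F [-0.4 -0.   0.2]
slide [-0.3476  0.3893  0.0873]
```

```bash
python3 -m handwheel '[{"slide":[-0.02,0.03,0],"spin":0},{"slide":[-0.03,0.035,0],"spin":0},{"slide":[-0.03,0.035,0],"spin":0},{"slide":[-0.03,0.035,0],"spin":0},{"slide":[-0.03,0.035,0],"spin":0},{"slide":[-0.03,0.035,0],"spin":0},{"slide":[-0.03,0.035,0],"spin":0},{"slide":[-0.03,0.035,0],"spin":0}]' >/dev/null
python3 -m handwheel '[{"slide":[-0.03,0.03,0],"spin":0},{"slide":[-0.03,0.03,0],"spin":0},{"slide":[-0.03,0.03,0],"spin":0},{"slide":[-0.028,0.025,0],"spin":0},{"slide":[0,0,0.02],"spin":0},{"slide":[0,0,0.02],"spin":0},{"slide":[0,0,0.02],"spin":0},{"slide":[0,0,0.02],"spin":0}]' | grep force
python3 d.py .155 .167 .107
```

```text
force: [0.8, -0.2, -0.4]
grip_force: 0.0
t 2.5 press [0.1575 0.1688 0.2056] ang err deg -0.03 F [ 0.8 -0.2 -0.4]
slide [-0.0018 -0.0024  0.0986]
```

Confirm the position behind the stop before descending.

```bash
python3 -m handwheel '[{"slide":[-0.002,0,0.015],"spin":0},{"slide":[0,0,0.015],"spin":0},{"slide":[0,0,0.015],"spin":0},{"slide":[0,0,0.015],"spin":0},{"slide":[0,0,0.015],"spin":0},{"slide":[0,0,0.012],"spin":0},{"slide":[0,0,0.01],"spin":0},{"slide":[0,0,0],"spin":0}]' | grep force
python3 d.py .068 .167 .107
python3 - <<'E'
from station import imaging; import cv2
a=imaging.camera('side')['image'][90:210,120:290]; cv2.imwrite('pics/s2.png',cv2.resize(a,None,fx=4.5,fy=4.5,interpolation=cv2.INTER_CUBIC))
E
```

```text
force: [0.1, -0.5, -0.1]
grip_force: 0.0
t 3.3 press [0.1567 0.167  0.1083] ang err deg -0.01 F [ 0.1 -0.5 -0.1]
slide [ 0.     -0.0887  0.0016]
```

View pics/s2.png

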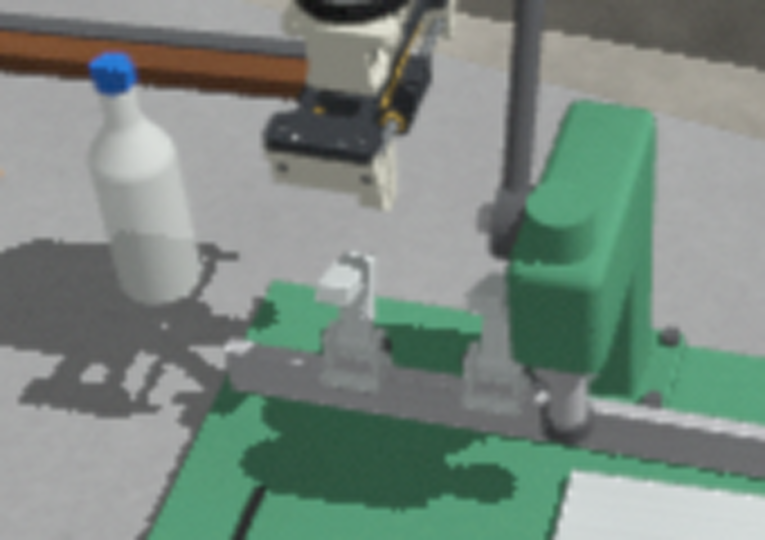

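```bash
python3 - <<'E'
from h import *
from station import sensors
e=sensors.state()['ee_pos']; print(e, sensors.state()['gripper_width'])
for dz in (0,.0188,.05,.09,.15): print(dz,((proj(S,[e+[0,0,dz]])-[120,90]+.5)*4.5).round())
E
```

```text
[0.62758564 0.24443078 0.10947303] 0.0004732020115569532
0 [[385. 237.]]
0.0188 [[382. 217.]]
0.05 [[378. 182.]]
0.09 [[372. 136.]]
0.15 [[364.  62.]]
```

```bash
python3 - <<'E'
from station import imaging,sensors; import cv2, numpy as np
a=imaging.camera('side')['image'][90:210,120:290]; o=cv2.resize(cv2.imread('pics/s2.png'),(170,120),interpolation=cv2.INTER_AREA)
d=np.abs(a.astype(int)-o).max(2)
print((d>60).sum(), np.argwhere(d>60)[:5].tolist())
# bright column of the finger: raw pixel column at crop x 380/4.5
print(a[36:62,84].tolist()); print(a[36:62,80].mean(1).round().tolist())
E
python3 d.py
```

```text
2 [[5, 73], [5, 74]]
[[182, 195, 195], [182, 195, 196], [179, 191, 193], [179, 193, 193], [176, 189, 190], [167, 178, 176], [164, 172, 172], [138, 148, 149], [128, 140, 140], [134, 143, 144], [157, 158, 158], [165, 166, 165], [167, 167, 166], [166, 166, 165], [166, 165, 165], [166, 165, 166], [166, 166, 166], [165, 165, 165], [167, 168, 166], [167, 167, 166], [169, 170, 168], [173, 172, 172], [172, 172, 170], [170, 170, 168], [171, 172, 170], [171, 172, 169]]
[104.0, 120.0, 105.0, 91.0, 111.0, 124.0, 126.0, 131.0, 131.0, 144.0, 162.0, 167.0, 166.0, 165.0, 166.0, 168.0, 168.0, 168.0, 168.0, 166.0, 165.0, 138.0, 121.0, 123.0, 144.0, 150.0]
t 3.4 press [0.158  0.167  0.1104] ang err deg -0.01 F [ 0.6 -0.   1.3]
```

```bash
python3 - <<'E'
from h import *
from station import imaging
for c in (S,T): print((proj(c,[[.1814,.5186,.1864],[.1814,.5186,.2364]])*1.5625).round())
c=imaging.camera('wrist'); print(c['hand_eye'].round(3).tolist(),c['K'].round(0).tolist())
print(cv2.projectPoints(np.array([[0,0,0.]]),cv2.Rodrigues(np.linalg.inv(c['hand_eye'])[:3,:3])[0],np.linalg.inv(c['hand_eye'])[:3,3],c['K'],None)[0])
cv2.imwrite('pics/w1.png',c['image'])
E
```

```text
[[ 41. 314.]
 [ 28. 294.]]
[[109. 439.]
 [ 96. 439.]]
[[0.001, -0.968, -0.249, 0.07], [1.0, 0.001, -0.0, 0.001], [0.0, -0.249, 0.968, -0.198], [0.0, 0.0, 0.0, 1.0]] [[281.0, 0.0, 255.0], [0.0, 281.0, 191.0], [0.0, 0.0, 1.0]]
[[[253.63059483 215.46907159]]]
```

View pics/w1.png

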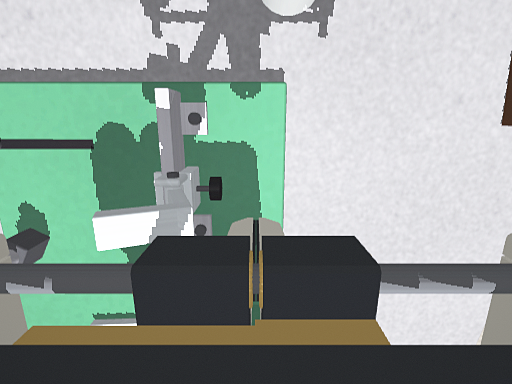

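The wrist view shows the foot at (95–195, 205–250) and the hinge knob at (215, 187). I compare this with the model's projection.

```bash
python3 - <<'E'
from h import *
from station import imaging,sensors
from scipy.spatial.transform import Rotation as Ro
s=sensors.state();q=s['tcp_rot'];R=Ro.from_quat([q[1],q[2],q[3],q[0]]).as_matrix();P=np.load('P.npy')
H=np.array([[0.001,-0.968,-0.249,0.07],[1,0.001,0,0.001],[0,-0.249,0.968,-0.198],[0,0,0,1]])
K=np.array([[281.,0,255],[0,281,191],[0,0,1]])
def wp(p):
    t=(w(P,p)-s['ee_pos'])@R; c=(np.c_[t,np.ones(len(t))]@np.linalg.inv(H).T)[:,:3]; v=c@K.T; return (v[:,:2]/v[:,2:]).round().tolist()
for q in (.1,.3):
  for hy in (.160,.167):
    A=arm(hy,q); print(q,hy,[ (wp(a)[1:4]) for a in A])
print(wp([[.07,.26,.06],[.07,.17,.06],[.185,.27,.02],[-.125,.27,.02]]))
E
```

```text
0.1 0.16 [[[207.0, 245.0], [117.0, 269.0], [114.0, 260.0]], [[206.0, 216.0], [113.0, 235.0], [109.0, 228.0]]]
0.1 0.167 [[[207.0, 236.0], [116.0, 259.0], [112.0, 250.0]], [[205.0, 207.0], [111.0, 224.0], [108.0, 217.0]]]
0.3 0.16 [[[191.0, 249.0], [94.0, 266.0], [97.0, 256.0]], [[189.0, 220.0], [89.0, 233.0], [92.0, 225.0]]]
0.3 0.167 [[[190.0, 240.0], [93.0, 256.0], [95.0, 247.0]], [[188.0, 210.0], [87.0, 222.0], [90.0, 215.0]]]
[[148.0, 90.0], [158.0, 194.0], [282.0, 84.0], [-39.0, 83.0]]
```

```bash
python3 -m handwheel '[{"slide":[0.002,-0.011,0],"spin":0},{"slide":[0,-0.011,0],"spin":0},{"slide":[0,-0.011,0],"spin":0},{"slide":[0,-0.011,0],"spin":0},{"slide":[0,-0.011,0],"spin":0},{"slide":[0,-0.011,0],"spin":0},{"slide":[0,-0.011,0],"spin":0},{"slide":[0,-0.011,0],"spin":0}]' | grep force
python3 d.py .043 .169 .1
python3 - <<'E'
from station import imaging; import cv2
cv2.imwrite('pics/w2.png',imaging.camera('wrist')['image'])
E
```

```text
force: [1.7, 1.0, 1.2]
grip_force: 0.6
t 4.25 press [0.0696 0.169  0.1107] ang err deg -0.01 F [1.7 1.  1.2]
slide [-0.     -0.0266  0.0107]
```

View pics/w2.png

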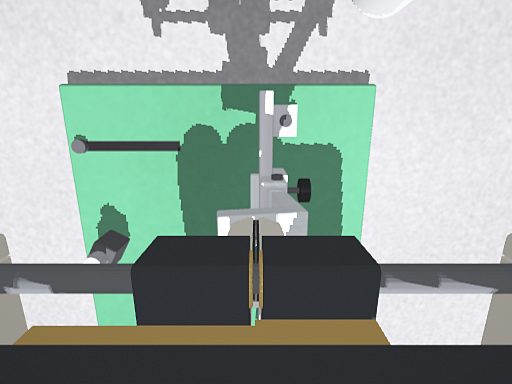

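```bash
cat > wa.py <<'E'
from h import *
from station import imaging,sensors
from scipy.spatial.transform import Rotation as Ro
s=sensors.state();q=s['tcp_rot'];R=Ro.from_quat([q[1],q[2],q[3],q[0]]).as_matrix();P=np.load('P.npy')
H=np.array([[0.001,-0.968,-0.249,0.07],[1,0.001,0,0.001],[0,-0.249,0.968,-0.198],[0,0,0,1]])
K=np.array([[281.,0,255],[0,281,191],[0,0,1]])
def wp(p):
    t=(w(P,p)-s['ee_pos'])@R; c=(np.c_[t,np.ones(len(t))]@np.linalg.inv(H).T)[:,:3]; v=c@K.T; return (v[:,:2]/v[:,2:]).round().tolist()
E
python3 - <<'E'
from wa import *
for q in (0.,.3,.6,.9,1.2,1.5,1.8): print(q,[wp(a)[1:4] for a in arm(.169,q)])
print('hinge',wp([[.085,.158,.075],[.085,.18,.075]]), 'finger', wp([[.052,.17,.11],[.087,.17,.11]]))
c=imaging.camera('side')['image'];d=np.abs(c.astype(int)-cv2.imread('raw_side.png')).max(2)
x0,y0=170,120; cv2.imwrite('pics/s3.png',cv2.resize(c[y0:y0+75,x0:x0+100],None,fx=7,fy=7,interpolation=cv2.INTER_CUBIC))
E
```

```text
0.0 [[[339.0, 234.0], [281.0, 259.0], [266.0, 251.0]], [[341.0, 205.0], [282.0, 225.0], [266.0, 218.0]]]
0.3 [[[322.0, 241.0], [241.0, 256.0], [234.0, 247.0]], [[324.0, 210.0], [241.0, 222.0], [233.0, 215.0]]]
0.6 [[[298.0, 245.0], [208.0, 248.0], [210.0, 239.0]], [[299.0, 213.0], [207.0, 216.0], [208.0, 209.0]]]
0.9 [[[270.0, 245.0], [187.0, 238.0], [195.0, 230.0]], [[270.0, 214.0], [185.0, 208.0], [193.0, 202.0]]]
1.2 [[[243.0, 242.0], [178.0, 226.0], [190.0, 221.0]], [[243.0, 211.0], [176.0, 199.0], [189.0, 195.0]]]
1.5 [[[221.0, 236.0], [180.0, 216.0], [194.0, 212.0]], [[221.0, 207.0], [178.0, 191.0], [192.0, 189.0]]]
1.8 [[[208.0, 229.0], [189.0, 207.0], [203.0, 205.0]], [[206.0, 201.0], [187.0, 185.0], [202.0, 183.0]]]
hinge [[274.0, 214.0], [274.0, 190.0]] finger [[233.0, 214.0], [280.0, 215.0]]
```

View pics/s3.png

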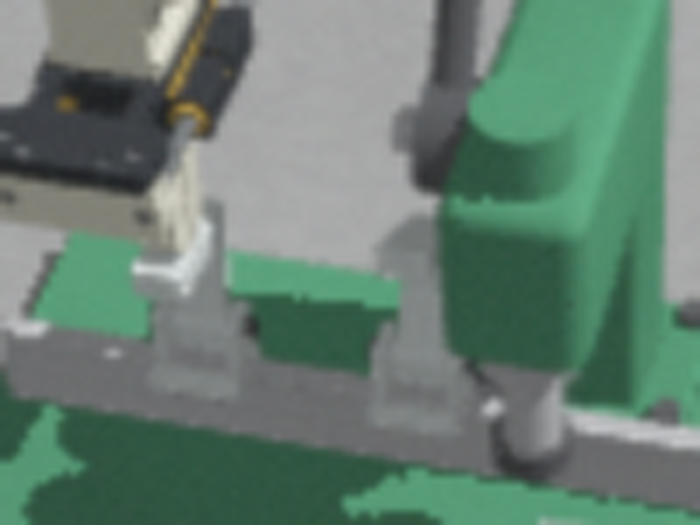

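```bash
python3 - <<'E'
import cv2,numpy as np
a=cv2.imread('pics/w2.png').astype(int)
def code(p):
    b,g,r=p
    if g-max(b,r)>25: return 'g' if g>150 else 'd'
    if r-b>12: return 'C' if r>150 else 'c'
    return '0123456789'[min(9,(b+g+r)//77)]
for y in range(170,246,2): print(y,''.join(code(a[y,x]) for x in range(206,320,2)))
E
```

```text
170 3333333333333333333333333346766665666665d333333d3d33d3333
172 3333333333333333333333dddd367666656666663d333333d333d3333
174 33333333333333333333334666667666632222466d333d333dd33d433
176 33333333333333333333335777766666622222399d33d33ddddd3dddd
178 33333333333333333333335777766666622222289233d3322222dd333
180 33333333333333333333335777766666654444559d333d11111133ddd
182 33333333333333333333335777767666667766667d333d01111123d33
184 33333333333333333333335777769777777777777d3333111111133dd
186 33333333333333333333335777766777776777777d33331111111dd3d
188 33333333333333333333335777766666666666667222222111111d3d3
190 3333333333333333333333577776666667666666723333311111143d3
192 3333d333333333333333335777766666666666666222222111111ddd3
194 333333333333333333333d57777666666666666665dddd1111111ddd3
196 33333333333333333333335777766666666666666653331111111dd3d
198 333333333333333333333357777666666666666666663d0111112d333
200 333333333333333333333357777666666666666666666411111133333
202 333333333333333333333357777666666666666666666632222343333
204 333333333333333333333357777666666666666666
[... 555 characters left out ...]
999997777777333d33
224 3333339999996C666666666C1316666C6666C99999997777777333333
226 33333399999986666666666C131666666666669999666676777d3333d
228 33333d999999C6666666666C131666666666669999666667777dd3333
230 33333d999999C6666666666C131666666666669999666776777d33333
232 33333d99999766666666666C13166666666666C966777777777d33333
234 333d3d99999CC6C6666C6665131C6666666C666967777777777d3dddd
236 111111000001111111111165131C01111111111001111111111111111
238 111111111111111111111155131C11111111111111111111111111111
240 111111111111111111111155151711111111111111111111111111111
242 111111111111111111111154151C11111111111111111111111111111
244 111111111111111111111153171C11111111111111111111111111111
```

The fingertip is resting on top of the foot (arm about 0.6 rad). When closed, the tips sit about 27 mm higher than the TCP reading. I retreat up and back, then go lower behind the corner.

```bash
python3 -m handwheel '[{"slide":[0,0,-0.015],"spin":0},{"slide":[0,0.02,-0.01],"spin":0},{"slide":[0,0.03,0],"spin":0},{"slide":[0,0.03,0],"spin":0},{"slide":[0,0.015,0.015],"spin":0},{"slide":[0,0,0.02],"spin":0},{"slide":[0,0,0.02],"spin":0},{"slide":[0,0,0],"spin":0}]' | grep force
python3 d.py .068 .169 .083
cat > asc.py <<'E'
import sys,cv2
from station import imaging
n,x0,x1,y0,y1,st=sys.argv[1],*map(int,sys.argv[2:7])
a=imaging.camera(n)['image']; cv2.imwrite('last.png',a); a=a.astype(int)
def code(p):
    b,g,r=p
    if g-max(b,r)>25: return 'g' if g>150 else 'd'
    if r-b>12: return 'C' if r>150 else 'c'
    return '0123456789'[min(9,(b+g+r)//77)]
for y in range(y0,y1,st): print(y,''.join(code(a[y,x]) for x in range(x0,x1,st)))
E
python3 asc.py wrist 90 320 170 240 3
```

```text
force: [-1.1, -0.3, -0.6]
grip_force: 0.0
t 5.15 press [0.1623 0.1688 0.0763] ang err deg -0.02 F [-1.1 -0.3 -0.6]
slide [ 0.0001 -0.0944 -0.0061]
170 33333333333333333566664455453333333ddd3333343344343d443gggggggggg999999999999
173 3333333333333333346666554545d343433333d333d33333dd4d343gggggggggg999999999999
176 3333333333333333336666554545666653dd33dd33d3dd33d3344dggggggggggg999999999999
179 33333333333333333d666655446666656dd333333334d333d433433gggggggggg999999999999
182 333333333333333566655334666666555d33d3d333d3d4dddd3d433gggggggggg999999999999
185 3333333333333dd767622222666696555d3333333333dd433d433d3gggggggggg999999999999
188 333333333333333766612222665695565d3d31111d3dd3333d3344dgggggggggg999999999999
191 333333333333334666666666656665665d3d1111124d3333d4d3443gggggggggg999999999999
194 333333333333339776677766557775666ddd1111114d3d33333333dgggggggggg889989999999
197 33333333333333766666766656777566222211111134333333d34d3gggggggggg999999999989
200 33333333333333d4666655566677766522331111103333333343333gggggggggg999999999999
203 33333333333333337666666666777666533311111133333
[... 314 characters left out ...]
5333333333d3ddd33d43d33ggggggggg999999999999
218 333333d333d333d66666655556667755633ddd33dd33d43333345CCdgC6gggggg999999999999
221 3333333333333d666666555556667755d333333d3d33333345C666C22666C6ggg999999999999
224 333333333344456566655555565667543333d3d333333334666666C21666666Cg999999989999
227 6666666666666666666555555655575444444433333d33dC666666C216666666g889998899989
230 65555665555556566655555556655655555554d33333d3d6666666C2166666666998999899999
233 56566666677899666665555566554565555565d33d3333C666666652166666666999999999999
236 66699999999998666665555111111111111111111111111111111152151111111000000000000
239 99999999999966666765551111111111111111111111111111111152151111111111111111111
```

```bash
python3 -m handwheel '[{"slide":[0,-0.012,-0.005],"spin":0},{"slide":[0,-0.012,0],"spin":0},{"slide":[0,-0.012,0],"spin":0},{"slide":[0,-0.012,0],"spin":0},{"slide":[0,-0.012,0],"spin":0},{"slide":[0,-0.012,0],"spin":0},{"slide":[0,-0.011,0],"spin":0},{"slide":[0,-0.011,0],"spin":0}]' | grep force
python3 d.py .043 .169 .06
python3 asc.py side 185 245 140 180 1; python3 -c "
from wa import *
for q in (1.2,1.5,1.8,2.2): print(q,[proj(S,w(P,a))[1:4].round().tolist() for a in arm(.169,q,.09)])"
```

```text
force: [1.2, -0.8, 0.1]
grip_force: 0.6
t 6.0 press [0.0709 0.1691 0.0869] ang err deg -0.0 F [ 1.2 -0.8  0.1]
slide [-0.0002 -0.028   0.0268]
140 11111222221cccc222456666666666666666666664433333222222222ddd
141 1111122221cccCcc22566666666666666666666665443222222222222222
142 2212222221cc4cccc4666666666666666666666666653222222222222222
143 2222222211c334ccc5666666666666666666666666653222222222222222
144 22222222223455cc35666666666666666666666666653222222222222222
145 222222222234554446666666666666666666666666653222222222222222
146 222222222234566666666666666666666666666666653222222222222222
147 222223222235576666666666666666666666666666665433222222222222
148 2222243222356C66666666666666666666666666666666653ddddddd3dd3
149 3432222223456C76666666666666666666666666666666643dddddgddggg
150 222222222456CC76666666666666666666666666666655543dddddddddgg
151 11111122366CCC7666666666666666666666666666654443223ddddddddd
152 221111124CCCCC766666666666666666666666666554444322233ddddddd
153 443322236CCCCC7666666666666666666666666654444443222222222d3d
154 44444444CCCCCC76666666666666666666666665544
[... 1362 characters left out ...]
44444444444443333444
176 446777655444444544444444444444444444444444444444444443343444
177 446777555444444444444444444444444444444444444444444444565444
178 447776555444444444444444444444444444444554444444444444675444
179 235675555444444444444444444444444444444555554455444444554344
1.2 [[[198.0, 158.0], [194.0, 177.0], [195.0, 178.0]], [[191.0, 156.0], [187.0, 175.0], [188.0, 177.0]]]
1.5 [[[197.0, 164.0], [194.0, 183.0], [195.0, 183.0]], [[190.0, 162.0], [187.0, 182.0], [188.0, 182.0]]]
1.8 [[[196.0, 170.0], [195.0, 188.0], [197.0, 187.0]], [[189.0, 169.0], [188.0, 187.0], [190.0, 185.0]]]
2.2 [[[196.0, 177.0], [198.0, 191.0], [199.0, 188.0]], [[189.0, 176.0], [191.0, 190.0], [192.0, 187.0]]]
```

```bash
python3 -m handwheel '[{"slide":[0,-0.006,0.002],"spin":0},{"slide":[0,-0.006,0.003],"spin":0},{"slide":[0,-0.006,0.004],"spin":0},{"slide":[0,-0.006,0.004],"spin":0},{"slide":[0,-0.002,0.004],"spin":0},{"slide":[0,0,0.004],"spin":0},{"slide":[0,0,0.003],"spin":0},{"slide":[0,0,0],"spin":0}]' | grep force
python3 d.py .043 .169 .05
python3 asc.py side 180 220 155 200 1
```

```text
force: [1.2, 0.1, -0.0]
grip_force: 0.0
t 6.85 press [0.0445 0.169  0.0605] ang err deg -0.01 F [ 1.2  0.1 -0. ]
slide [-0.     -0.0014  0.0105]
155 2111111122221ccccccc24566666666666666666
156 2222222222221cc44ccc3dgggg55566666666666
157 22222222222112345cc2dggggggggggg55655666
158 22222222222223454333ggggggggggggggggggg5
159 222222222222234565gggggggggggggggggggggg
160 222222222222235676gggggggggggggggggggggg
161 22222222332223457643ddddgggggggggggggggg
162 2223222233222346C643332333dd333ddddggggg
163 2223322222223456C75444344322222232dd33dd
164 1112222222235566C65555444322222222222222
165 111111111223C5C6C55555444222222222222222
166 332222211125CCCCC54444444212222222222222
167 44444433224CCCCCC54444543222222222222222
168 444444444446CCCCC54444444332222222222222
169 444444444445CCCCC54444444443222222222222
170 444444444334CCCC654444444443222222222222
171 44444444444456CCC54444444443333323222222
172 4444444444455765654444444444444433333332
173 4444444444445655754444444444444444444444
174 4444444444544544544555544444444444444444
175 4444444445555554444555554444444444444444
176 444444
[... 369 characters left out ...]
4443222222222222222222333
185 2222222223444444433222222222222222222222
186 2222222223444444443222222222222222222222
187 2222222223444444443222222222222222222222
188 2222222223444444443222222222222222222222
189 2222222223444444443222222222222222222222
190 2222222222344444432222222222222222222222
191 222222222222233332222222222222222222222d
192 222222222222222222222222222222222222222d
193 2222222222222222222222222222222222222223
194 2222222222222222222222222222222222222222
195 2222222222222222222222222222222222222222
196 2222222222222222222222222222222222222222
197 2222222222222222222222222222222222222222
198 2222222222222222222222222222222222222222
199 ddd3332222222222222222222222222222222233
```

```bash
python3 -m handwheel '[{"slide":[0,0,0.002],"spin":0},{"slide":[0,0,0.002],"spin":0},{"slide":[0,0,0.002],"spin":0},{"slide":[0,0,0.001],"spin":0},{"slide":[0,0,0.001],"spin":0},{"slide":[0,0,0.0],"spin":0},{"slide":[0,0,0],"spin":0},{"slide":[0,0,0],"spin":0}]' | grep force
python3 d.py
```

```text
force: [-0.0, -0.0, -0.1]
grip_force: 0.0
t 7.7 press [0.045  0.169  0.0533] ang err deg -0.01 F [-0.  -0.  -0.1]
```

```bash
python3 -m handwheel '[{"slide":[0,0,0.002],"spin":0},{"slide":[0,0,0.001],"spin":0},{"slide":[0,0,0.001],"spin":0},{"slide":[0,0,0.001],"spin":0},{"slide":[0,0,0],"spin":0},{"slide":[0,0,0],"spin":0},{"slide":[0,0,0],"spin":0},{"slide":[0,0,0],"spin":0}]' | grep -w force
python3 d.py
python3 asc.py side 180 210 160 194 1
```

```text
force: [-3.8, -1.3, 12.2]
t 8.5 press [0.0448 0.1691 0.0497] ang err deg 0.0 F [-3.8 -1.3 12.2]
160 222222222222223454c23ggggggggg
161 222222222222233444222dddgggggg
162 222222222222234555433323333dd3
163 222222222222224567544434433222
164 222222223322224576555544432222
165 222222223322235565555544422222
166 2222332222222456C5455544422222
167 111122222222456CC5444454322222
168 22111111112256CCC5454444433222
169 44322222112366CCC5444444444322
170 444444443334CCCCC5444444444322
171 445554444445CCCCC5444444444333
172 4444444444446CCcC5544444444444
173 4444444443345CC5C5444444444444
174 444444444444566455445554444444
175 444444444444565544445555444444
176 444444444455555544445444444444
177 444444444445455544444444444444
178 233334444455555444444444444444
179 222222233444445444444444444444
180 222222222344444444444444444444
181 222222222344444444333334444444
182 222222222244444444322222233334
183 222222222244444444322222222222
184 222222222244444444322222222222
185 222222222234444444432222222222
186 222222222234444444432222222222
187 222222222234444444432222222222
188 222222222234444444432222222222
189 222222222224444444432222222222
190 222222222224444444432222222222
191 222222222222334444322222222222
192 222222222222222233222222222222
193 222222222222222222222222222222
```

Bar is on its limit (12 N resistance). Now I lift and retreat, turning the gripper so that two open fingertips can square the blank against the fence.

```bash
python3 -m handwheel '[{"slide":[0,0,-0.02],"spin":0},{"slide":[0,0,-0.04],"spin":0},{"slide":[0,0,-0.04],"spin":0},{"slide":[0,-0.03,-0.02],"spin":0},{"slide":[0,-0.04,0],"spin":0},{"slide":[0,-0.04,0],"spin":0},{"slide":[0,-0.04,0],"spin":0},{"slide":[0,-0.04,0],"spin":0}]' | grep -w force
python3 d.py -.15 -.12 .15
python3 -c "
from wa import *
print(s['joint_pos'].round(2) if hasattr(s['joint_pos'],'round') else s['joint_pos'])
print([wp(a)[1:4] for a in arm(.169,2.269,.09)])"
python3 asc.py side 180 210 164 194 1
```

```text
force: [-0.3, -0.1, -0.4]
t 9.35 press [-0.1468  0.169   0.168 ] ang err deg -0.02 F [-0.3 -0.1 -0.4]
slide [-0.289  -0.0032  0.018 ]
[ 0.23 -0.04  1.93 -0.    1.26  0.05]
[[[420.0, 198.0], [393.0, 185.0], [404.0, 185.0]], [[423.0, 178.0], [395.0, 168.0], [407.0, 168.0]]]
164 ggggggggggg4444555555544432222
165 ggggggggggg4444455555544422222
166 55ggggggggg4444454555444422222
167 776444dgggg3444455454454322222
168 777554444433444444554444433222
169 677765444444444454544444444322
170 444555654444454554544444444322
171 444444444444445555444444444333
172 444444444445555445444444444444
173 444444444447765555444444444444
174 444444444458887654445554444444
175 444444444468886554445555444444
176 444444444455555544445444444444
177 444444444445555544444444444444
178 233334444455544444444444444444
179 222222233444444444444444444444
180 222222222344444444444444444444
181 222222222344444444333334444444
182 222222222244444444322222233334
183 222222222244444444322222222222
184 222222222244444444322222222222
185 222222222234444444432222222222
186 222222222234444444432222222222
187 222222222234444444432222222222
188 222222222224444444432222222222
189 222222222224444444432222222222
190 222222222224444444422222222222
191 222222222222334444322222222222
192 222222222222222233222222222222
193 222222222222222222222222222222
```

```bash
python3 -m handwheel '[{"slide":[-0.03,0,0],"spin":0},{"slide":[-0.04,0,0],"spin":0},{"slide":[-0.04,0,0],"spin":0},{"slide":[-0.04,0,0],"spin":0},{"slide":[-0.04,0,0],"spin":0},{"slide":[-0.04,0,0],"spin":0},{"slide":[-0.04,0,0],"spin":0},{"slide":[-0.03,0,0],"spin":0}]' 0.05 | grep -w force
python3 -m handwheel '[{"slide":[0,0,0],"spin":-8.5},{"slide":[0,0,0],"spin":-8.5},{"slide":[0,0,0],"spin":-8.5},{"slide":[0,0,0],"spin":-8.5},{"slide":[0,0,0],"spin":-8.5},{"slide":[0,0,0],"spin":-8.5},{"slide":[0,0,0],"spin":-8.5},{"slide":[0,0,0],"spin":-8.5}]' >/dev/null
python3 -m handwheel '[{"slide":[0,0,0],"spin":-8},{"slide":[0,0,0],"spin":-8},{"slide":[0,0,0],"spin":-6},{"slide":[0,0,0.02],"spin":0},{"slide":[0,0,0.02],"spin":0},{"slide":[0,0,0.02],"spin":0},{"slide":[0,0,0.02],"spin":0},{"slide":[0,0,0],"spin":0}]' | grep width
python3 d.py -.09 -.125 .06
python3 - <<'E'
from station import imaging; import cv2
cv2.imwrite('pics/w4.png',imaging.camera('wrist')['image']); cv2.imwrite('pics/s4.png',imaging.camera('side')['image'])
E
python3 - <<'E'
import cv2,numpy as np
a=cv2.imread('pics/w4.png'); b=cv2.imread('pics/s4.png')[90:290,130:400]
cv2.imwrite('pics/c4.png',np.vstack([cv2.resize(a,(400,300)),cv2.resize(b,(400,296))]))
E
```

```text
force: [1.2, 1.0, 0.0]
gripper_width: 0.0497
t 11.8 press [-0.1467 -0.1296  0.0862] ang err deg 89.98 F [-0.2  0.   0.6]
slide [-0.0568  0.0045  0.026 ]
```

View pics/c4.png

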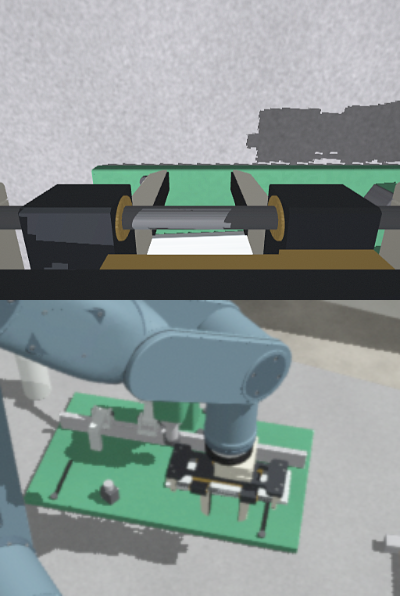

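```bash
python3 -m handwheel '[{"slide":[-0.02,0,0],"spin":0},{"slide":[-0.02,0,0],"spin":0},{"slide":[-0.017,0,0],"spin":0},{"slide":[0,0,0.02],"spin":0},{"slide":[0,0,0.015],"spin":0},{"slide":[0,0,0.01],"spin":0},{"slide":[0,0,0.01],"spin":0},{"slide":[0,0,0],"spin":0}]' | grep -w force
python3 -m handwheel '[{"slide":[0,0,0.004],"spin":0},{"slide":[0,0,0.004],"spin":0},{"slide":[0,0,0.002],"spin":0},{"slide":[0,0,0.001],"spin":0},{"slide":[0,0,0.001],"spin":0},{"slide":[0,0,0],"spin":0},{"slide":[0,0,0],"spin":0},{"slide":[0,0,0],"spin":0}]' | grep -w force
python3 d.py
python3 asc.py wrist 190 330 200 260 2
```

```text
force: [-0.2, 0.2, 0.6]
force: [0.2, 0.1, 0.4]
t 13.5 press [-0.0881 -0.131   0.0214] ang err deg 89.99 F [0.2 0.1 0.4]
200 gggggggggggggggggggggggggggggg2222333333333333333333333333333333333333
202 gggggggggggggggggggggggggggggg3333333333333333333333333333333333333333
204 ggggggggggggggggggggggggggggg23333333333333333333333333333333333333333
206 ggggggggggggggggggggggggggggg23333333333333333333333333333333333333333
208 ggggggggggggggggggggggggggggg23333333333333333333333333333333333333333
210 ggggggggggggggggggggggggggggg23333333333333333333333333333333333333333
212 gggggggggggggggggggggggggggggg2333333333333333333333333333333333333333
214 gggggggggggggggggggggggggggggg2333333333333333333333333333333333333333
216 gggggggggggggggggggggggggggggg2333333333333333333333332222333333333333
218 gggggggg5cccgggggggggggggggggg33333333333333333333333355C5432323333333
220 ggggg5c555551ggggggggggggggggg2233233333333333333333313555555433233333
222 g5cc555555531ggggggggggggggggggdggdddd23333333333333311555555555533333
224 6555555555501gggggggggggggggggggggggggg2333333333333311455555555553333
226 5
[... 569 characters left out ...]
3333333311111255555555555
242 55555552111111ggggggggggggggggggggggggg2333333333333311111155555555555
244 55555550111113ggggggggggggggggggggggggg2333333333333311111135555555555
246 5555553111110gggggggggggggggggggggggggg222222332gdddd21111105555555555
248 5555550111111gggggggggggggggggggggggggggggggddddgggggg1111115555555555
250 5555550111113ggggggggggggggggggggggggggggggggggggggggg0111111555555555
252 555551111110gggggggggggggggggggggggggggggggggggggggggg2111111555555555
254 555551111111ggggggggggggggggggggggggggggggggggggggggggg111111255555555
256 555531111113ggggggggggggggggggggggggggggggggggggggggggg011111155555555
258 55550111111gggggggggggggggggggggggggggggggggggggggggggg111111135555555
```

```bash
python3 -m handwheel '[{"slide":[0,0,0.001],"spin":0},{"slide":[0,0,0.001],"spin":0},{"slide":[0,0,0.001],"spin":0},{"slide":[0,0,0.001],"spin":0},{"slide":[0,0,0.001],"spin":0},{"slide":[0,0,0],"spin":0},{"slide":[0,0,0],"spin":0},{"slide":[0,0,0],"spin":0}]' | grep -w force
python3 d.py
python3 -m handwheel '[{"slide":[0,0,0.003],"spin":0},{"slide":[0,0,0.003],"spin":0},{"slide":[0,0,0.001],"spin":0},{"slide":[0,0,0.001],"spin":0},{"slide":[0,0,0],"spin":0},{"slide":[0,0,0],"spin":0},{"slide":[0,0,0],"spin":0},{"slide":[0,0,0],"spin":0}]' | grep -w force
python3 d.py
```

```text
force: [-0.3, -0.5, -0.0]
t 14.35 press [-0.0882 -0.1309  0.0163] ang err deg 89.99 F [-0.3 -0.5 -0. ]
force: [0.6, 0.5, -0.3]
t 15.15 press [-0.0882 -0.1309  0.0083] ang err deg 89.99 F [ 0.6  0.5 -0.3]
```

```bash
python3 -m handwheel '[{"slide":[0,0,0.003],"spin":0},{"slide":[0,0,0.002],"spin":0},{"slide":[0,0,0.001],"spin":0},{"slide":[0,0,0.001],"spin":0},{"slide":[0,0,0.001],"spin":0},{"slide":[0,0,0],"spin":0},{"slide":[0,0,0],"spin":0},{"slide":[0,0,0],"spin":0}]' | grep -w force
python3 d.py
python3 -m handwheel '[{"slide":[0,0,0.001],"spin":0},{"slide":[0,0,0.001],"spin":0},{"slide":[0,0,0.001],"spin":0},{"slide":[0,0,0.001],"spin":0},{"slide":[0,0,0],"spin":0},{"slide":[0,0,0],"spin":0},{"slide":[0,0,0],"spin":0},{"slide":[0,0,0],"spin":0}]' | grep -w force
python3 d.py
```

```text
force: [-0.3, 0.2, -0.3]
t 15.95 press [-0.0882 -0.131   0.0003] ang err deg 89.99 F [-0.3  0.2 -0.3]
force: [-0.1, -0.7, 0.6]
t 16.75 press [-0.0882 -0.1309 -0.0037] ang err deg 89.99 F [-0.1 -0.7  0.6]
```

```bash
python3 -m handwheel '[{"slide":[0,0,0.001],"spin":0},{"slide":[0,0,0.001],"spin":0},{"slide":[0,0,0.001],"spin":0},{"slide":[0,0,0],"spin":0},{"slide":[0,0,0],"spin":0},{"slide":[0,0,0],"spin":0},{"slide":[0,0,0],"spin":0},{"slide":[0,0,0],"spin":0}]' | grep -w force
python3 d.py
python3 -m handwheel '[{"slide":[0,0,0.001],"spin":0},{"slide":[0,0,0.001],"spin":0},{"slide":[0,0,0.001],"spin":0},{"slide":[0,0,0],"spin":0},{"slide":[0,0,0],"spin":0},{"slide":[0,0,0],"spin":0},{"slide":[0,0,0],"spin":0},{"slide":[0,0,0],"spin":0}]' | grep -w force
python3 d.py
```

```text
force: [0.1, 0.3, -0.3]
t 17.55 press [-0.0882 -0.1309 -0.0067] ang err deg 89.99 F [ 0.1  0.3 -0.3]
force: [-0.6, -0.3, -0.2]
t 18.35 press [-0.0881 -0.131  -0.0097] ang err deg 89.99 F [-0.6 -0.3 -0.2]
```

```bash
python3 -m handwheel '[{"slide":[0,0,0.001],"spin":0},{"slide":[0,0,0.001],"spin":0},{"slide":[0,0,0],"spin":0},{"slide":[0,0,0],"spin":0},{"slide":[0,0,0],"spin":0},{"slide":[0,0,0],"spin":0},{"slide":[0,0,0],"spin":0},{"slide":[0,0,0],"spin":0}]' | grep -w force
python3 d.py
python3 asc.py wrist 196 310 206 250 2
```

```text
force: [-0.7, 1.3, 8.8]
t 19.15 press [-0.0881 -0.131  -0.0111] ang err deg 89.99 F [-0.7  1.3  8.8]
206 ggggggggggggggggg3333333333333333333333333333333333333333
208 ggggggggggggggggg3333333333333333333333333333333333333333
210 gggggggggggggggg23333333333333333333333333333333333333333
212 gggggggggggggggg23333333333333333333333333333333333333333
214 gggggggggggggggg23333333333333333333333333333333333333333
216 gggggggggggg333333333333333333333333333333333333333333333
218 ggggg6CCC2323333333333333333333333333333333333333335CC544
220 gg5C55555133333333333333333333333333333333333333331355555
222 C55555553123333333333333333333333333333333333333331155555
224 555555550133333333333333333333333333333333333333331155555
226 555555551123333333333333333333333333333333333333331115555
228 555555511123333333333333333333333333333333333333331116555
230 555555501123333333333333333333333333333333333333331112555
232 555555311123333333333333333333333333333333333333331111555
234 555555011113333333333333333333333333333333333333331111555
236 555555111113333333333333333333333333333333333333331111155
238 555551111113333333333333333333333333333333333333331111155
240 555551111113333333333333333333333333333333333333331111125
242 555521111113222233333333333333333333333333333333331111115
244 5555111111dgggggg2333333333333333333333333333333331111113
246 5553111111ggggggg2333333333333333333333333333333331111111
248 5550111111ggggggg2333333333333333333333333333333332111111
```

```bash
python3 -m handwheel '[{"slide":[0,0,-0.005],"spin":0},{"slide":[-0.007,0,0],"spin":0},{"slide":[-0.007,0,0],"spin":0},{"slide":[-0.007,0,0],"spin":0},{"slide":[-0.007,0,0],"spin":0},{"slide":[-0.007,0,0],"spin":0},{"slide":[-0.007,0,0],"spin":0},{"slide":[-0.007,0,0],"spin":0}]' | grep -w force
python3 d.py
python3 -m handwheel '[{"slide":[-0.004,0,0],"spin":0},{"slide":[-0.004,0,0],"spin":0},{"slide":[-0.002,0,0],"spin":0},{"slide":[-0.002,0,0],"spin":0},{"slide":[-0.001,0,0],"spin":0},{"slide":[-0.001,0,0],"spin":0},{"slide":[0,0,0],"spin":0},{"slide":[0,0,0],"spin":0}]' | grep -w force
python3 d.py
```

```text
force: [-3.0, -0.5, 1.5]
t 20.0 press [-0.0391 -0.1307 -0.007 ] ang err deg 90.01 F [-3.  -0.5  1.5]
force: [-0.9, -0.8, -1.0]
t 20.8 press [-0.0251 -0.131  -0.0067] ang err deg 89.98 F [-0.9 -0.8 -1. ]
```

```bash
python3 -m handwheel '[{"slide":[-0.002,0,0],"spin":0},{"slide":[-0.002,0,0],"spin":0},{"slide":[-0.001,0,0],"spin":0},{"slide":[-0.001,0,0],"spin":0},{"slide":[-0.001,0,0],"spin":0},{"slide":[0,0,0],"spin":0},{"slide":[0,0,0],"spin":0},{"slide":[0,0,0],"spin":0}]' | grep -w force
python3 d.py
```

```text
force: [-1.4, -0.2, 0.3]
t 21.6 press [-0.018  -0.131  -0.0067] ang err deg 89.99 F [-1.4 -0.2  0.3]
```

```bash
python3 -m handwheel '[{"slide":[-0.001,0,0],"spin":0},{"slide":[-0.001,0,0],"spin":0},{"slide":[-0.001,0,0],"spin":0},{"slide":[0,0,0],"spin":0},{"slide":[0,0,0],"spin":0},{"slide":[0,0,0],"spin":0},{"slide":[0,0,0],"spin":0},{"slide":[0,0,0],"spin":0}]' | grep -w force
python3 d.py
```

```text
force: [-5.1, -1.0, 3.2]
t 22.4 press [-0.0162 -0.1308 -0.0067] ang err deg 90.0 F [-5.1 -1.   3.2]
```

```bash
python3 -m handwheel '[{"slide":[-0.001,0,0],"spin":0},{"slide":[-0.001,0,0],"spin":0},{"slide":[0,0,0],"spin":0},{"slide":[0,0,0],"spin":0},{"slide":[0,0,0],"spin":0},{"slide":[0,0,0],"spin":0},{"slide":[0,0,0],"spin":0},{"slide":[0,0,0],"spin":0}]' | grep -w force
python3 d.py
```

```text
force: [-12.4, -4.7, 8.1]
t 23.2 press [-0.0163 -0.1308 -0.0068] ang err deg 90.03 F [-12.4  -4.7   8.1]
```

```bash
python3 -m handwheel '[{"slide":[0.015,0,0],"spin":0},{"slide":[0.03,0,0],"spin":0},{"slide":[0,0,-0.03],"spin":0},{"slide":[0,0,-0.03],"spin":0},{"slide":[0,0,-0.03],"spin":0},{"slide":[0,-0.04,0],"spin":0},{"slide":[0,-0.04,0],"spin":0},{"slide":[0,-0.04,0],"spin":0}]' | grep -w force
python3 d.py .028 -.331 .08
python3 - <<'E'
from wa import *
def back(c,px,z):
    r=least_squares(lambda x:(proj(c,[[x[0],x[1],z]])-px)[0],[.5,0]).x; d=r-P[:2]; cc,ss=np.cos(P[2]),np.sin(P[2]); return [round(cc*d[0]+ss*d[1],3),round(-ss*d[0]+cc*d[1],3)]
print('hammer',[back(T,np.array(p)/1.5625,.02) for p in((556,312),(604,303),(608,407))])
a=imaging.camera('top')['image']; cv2.imwrite('last.png',a); g=a.min(2)
# blank: white blob near the bed
m=(g>195).astype(np.uint8); n,l,st,ce=cv2.connectedComponentsWithStats(m)
for i in range(1,n):
    if st[i,4]>300: 
        r=cv2.boxPoints(cv2.minAreaRect(np.argwhere(l==i)[:,::-1].astype(np.float32))); print(st[i].tolist(), [back(T,q,.03) for q in r])
E
```

```text
force: [1.3, 0.0, 0.2]
t 24.0 press [-0.057  -0.2527  0.0843] ang err deg 90.04 F [1.3 0.  0.2]
slide [-0.0849 -0.0783  0.0047]
hammer [[np.float64(-0.072), np.float64(-0.407)], [np.float64(-0.066), np.float64(-0.518)], [np.float64(-0.293), np.float64(-0.481)]]
[237, 167, 66, 29, 1178] [[np.float64(0.069), np.float64(0.003)], [np.float64(0.069), np.float64(-0.236)], [np.float64(-0.008), np.float64(-0.234)], [np.float64(-0.009), np.float64(0.003)]]
[411, 243, 77, 43, 1814] [[np.float64(-0.302), np.float64(-0.546)], [np.float64(-0.271), np.float64(-0.8)], [np.float64(-0.355), np.float64(-0.801)], [np.float64(-0.385), np.float64(-0.55)]]
```

```bash
python3 -m handwheel '[{"slide":[0,-0.04,0],"spin":0},{"slide":[0,-0.038,0],"spin":0},{"slide":[-0.03,0,0],"spin":0},{"slide":[-0.03,0,0],"spin":0},{"slide":[-0.025,0,0],"spin":0},{"slide":[0,0,0],"spin":0},{"slide":[0,0,0],"spin":0},{"slide":[0,0,0],"spin":0}]' 0.093 30 | grep -w 'force\|width'
python3 d.py .028 -.331 -.0068
python3 -m handwheel '[{"slide":[0,0,0.02],"spin":0},{"slide":[0,0,0.02],"spin":0},{"slide":[0,0,0.02],"spin":0},{"slide":[0,0,0.015],"spin":0},{"slide":[0,0,0.006],"spin":0},{"slide":[0,0,0.004],"spin":0},{"slide":[0,0,0.002],"spin":0},{"slide":[0,0,0],"spin":0}]' | grep -w 'force\|width'
python3 d.py .028 -.331 -.0068
```

```text
force: [0.1, 0.5, 0.1]
t 24.85 press [ 0.0262 -0.3287  0.0831] ang err deg 89.98 F [0.1 0.5 0.1]
slide [-0.0019 -0.0023  0.0899]
force: [-0.2, 0.3, 0.1]
t 25.65 press [ 0.027  -0.3293 -0.0032] ang err deg 89.99 F [-0.2  0.3  0.1]
slide [-0.001  -0.0017  0.0036]
```

```bash
python3 -m handwheel '[{"slide":[0,0.008,0.003],"spin":0},{"slide":[0,0.01,0],"spin":0},{"slide":[0,0.01,0],"spin":0},{"slide":[0,0.01,0],"spin":0},{"slide":[0,0.01,0],"spin":0},{"slide":[0,0.01,0],"spin":0},{"slide":[0,0.01,0],"spin":0},{"slide":[0,0.01,0],"spin":0}]' | grep -w 'force\|width\|gripper'
python3 d.py .03 -.155 -.0068
cat > bl.py <<'E'
from wa import *
def back(c,px,z):
    r=least_squares(lambda x:(proj(c,[[x[0],x[1],z]])-px)[0],[.5,0]).x; d=r-P[:2]; cc,ss=np.cos(P[2]),np.sin(P[2]); return [float(round(cc*d[0]+ss*d[1],4)),float(round(-ss*d[0]+cc*d[1],4))]
for nm,c in (('top',T),('side',S)):
    a=imaging.camera(nm)['image']; cv2.imwrite(f'last_{nm}.png',a)
    m=((a.min(2)>185)&(a.max(2).astype(int)-a.min(2)<30)).astype(np.uint8); n,l,st,ce=cv2.connectedComponentsWithStats(m)
    for i in range(1,n):
        pts=np.argwhere(l==i)[:,::-1].astype(np.float32)
        if st[i,4]>150:
            b=back(c,ce[i],.03)
            if -.05<b[0]<.1 and abs(b[1])<.3: print(nm,st[i].tolist(),[back(c,q,.03) for q in cv2.approxPolyDP(cv2.convexHull(pts),2.5,True)[:,0]])
E
python3 bl.py
```

```text
force: [-0.3, -4.2, 2.4]
t 26.45 press [ 0.027  -0.2506 -0.0064] ang err deg 90.0 F [-0.3 -4.2  2.4]
slide [-0.003   0.0956  0.0003]
top [244, 169, 36, 10, 155] [[0.0688, -0.1545], [0.052, -0.1414], [0.0477, -0.0593], [0.0589, -0.0288]]
side [238, 186, 72, 17, 300] [[0.0532, -0.1822], [0.0458, 0.0164], [0.0698, 0.0413], [0.0708, -0.1522]]
```

```bash
python3 -m handwheel '[{"slide":[-0.001,0.011,0],"spin":0},{"slide":[0,0.011,0],"spin":0},{"slide":[0,0.011,0],"spin":0},{"slide":[-0.001,0.011,0],"spin":0},{"slide":[0,0.011,0],"spin":0},{"slide":[0,0.011,0],"spin":0},{"slide":[0,0.011,0],"spin":0},{"slide":[0,0.011,0],"spin":0}]' | grep -w 'force\|width\|gripper'
python3 d.py .03 -.145 -.0068
python3 bl.py
```

```text
force: [-3.6, -7.5, 5.5]
t 27.35 press [ 0.0279 -0.1638 -0.0065] ang err deg 90.02 F [-3.6 -7.5  5.5]
slide [-0.0021  0.0188  0.0002]
side [229, 185, 51, 13, 177] [[0.0531, -0.0908], [0.0597, 0.0674], [0.071, -0.0594]]
```

```bash
python3 -m handwheel '[{"slide":[0,0.004,0],"spin":0},{"slide":[0,0.004,0],"spin":0},{"slide":[0,0.003,0],"spin":0},{"slide":[0,0.002,0],"spin":0},{"slide":[0,0.001,0],"spin":0},{"slide":[0,0,0],"spin":0},{"slide":[0,0,0],"spin":0},{"slide":[0,0,0],"spin":0}]' | grep -w 'force\|gripper_width'
python3 d.py .03 -.145 -.0068
python3 asc.py side 178 260 168 205 1
```

```text
force: [-2.6, -5.9, 3.8]
gripper_width: 0.0929
t 28.25 press [ 0.0285 -0.1499 -0.0067] ang err deg 89.99 F [-2.6 -5.9  3.8]
slide [-0.0015  0.0049  0.0001]
168 7777755444443344444454444443322222222222222223444555555422222222222222222222222222
169 5667776544444444454554444444432222222222222224445555555432222222222222222222222222
170 4444455564444444545444444444432222222222222224445555555443222222222222222222222222
171 4444444444444445545554444444433333222222222224444555555544322222222222222222222222
172 4444444444444444545544444444444444333333332234444444555554323333333322222222222222
173 4444444444444445454444444444444444444444433334444444444444432334444433333322222222
174 4444444444444454554444454444444444444444444444444444444444432234444444433322222222
175 4444444444444454554444555544444444444444444444444444444444443333444444433222222222
176 4444444444444455454444544444444444444444444444444444444444443343444444433222222222
177 34444444444445545444444444444444444444444444444444444444444445654444444333333d3223
178 d223333444444554444444444444444444444444444444544444444444444675444444
[... 1574 characters left out ...]
4554
197 2222222222222222222234444444444444444444444444444444444444444444454445445544445545
198 1222222222222222222234444444444444444444444444444444444444444444444444454544455544
199 1222222222222222222244544444444444444444444444444444444444444444444444444444444444
200 1222222222222222222234444444544444444444444444444444444444444444444544444444444444
201 2d32222222222222222233444444444454444444444444444444444444444444444444444444444444
202 dddd322222222222222222222333444444444455544444444444444444454444444444444444444444
203 dggddd2222222222222222222222233334444444444445544444444444444444455555544444444444
204 gggggd3222222222222222222222222222232334444444444455444455444444444445544444444444
```

```bash
python3 -m handwheel '[{"slide":[0,0.001,0],"spin":0},{"slide":[0,0.001,0],"spin":0},{"slide":[0,0.001,0],"spin":0},{"slide":[0,0.001,0],"spin":0},{"slide":[0,0,0],"spin":0},{"slide":[0,0,0],"spin":0},{"slide":[0,0,0],"spin":0},{"slide":[0,0,0],"spin":0}]' | grep -w 'force'
python3 d.py
python3 -m handwheel '[{"slide":[0,0.001,0],"spin":0},{"slide":[0,0.001,0],"spin":0},{"slide":[0,0,0],"spin":0},{"slide":[0,0,0],"spin":0},{"slide":[0,0,0],"spin":0},{"slide":[0,0,0],"spin":0},{"slide":[0,0,0],"spin":0},{"slide":[0,0,0],"spin":0}]' | grep -w 'force'
python3 d.py
```

```text
force: [-2.1, -5.6, 3.2]
t 29.1 press [ 0.0285 -0.1461 -0.0067] ang err deg 89.99 F [-2.1 -5.6  3.2]
force: [-2.7, -4.8, 3.6]
t 29.9 press [ 0.0285 -0.1441 -0.0067] ang err deg 89.99 F [-2.7 -4.8  3.6]
```

```bash
python3 -m handwheel '[{"slide":[0,0.001,0],"spin":0},{"slide":[0,0.001,0],"spin":0},{"slide":[0,0,0],"spin":0},{"slide":[0,0,0],"spin":0},{"slide":[0,0,0],"spin":0},{"slide":[0,0,0],"spin":0},{"slide":[0,0,0],"spin":0},{"slide":[0,0,0],"spin":0}]' | grep -w 'force'
python3 d.py
python3 -m handwheel '[{"slide":[0,0.001,0],"spin":0},{"slide":[0,0.001,0],"spin":0},{"slide":[0,0,0],"spin":0},{"slide":[0,0,0],"spin":0},{"slide":[0,0,0],"spin":0},{"slide":[0,0,0],"spin":0},{"slide":[0,0,0],"spin":0},{"slide":[0,0,0],"spin":0}]' | grep -w 'force'
python3 d.py
python3 asc.py side 186 216 176 200 1
```

```text
force: [-1.4, -5.8, 3.4]
t 30.7 press [ 0.0284 -0.1421 -0.0067] ang err deg 89.99 F [-1.4 -5.8  3.4]
force: [-2.1, -4.9, 3.9]
t 31.5 press [ 0.0285 -0.14   -0.0067] ang err deg 89.99 F [-2.1 -4.9  3.9]
176 444445545444445444444444444444
177 444444545444444444444444444444
178 444455544444444444444444444444
179 233444444444444444444444444444
180 222344444444444444444444444444
181 222344444444333344444444444444
182 222244444444322344444444444444
183 222244444444322444444444444444
184 222244444444323444444444444444
185 222234444444433444444444444444
186 222234444444434444444444444444
187 222234444444434444444444444444
188 222224444444444444444444444444
189 222224444444444444444444444444
190 222223444444444444444444444444
191 222222333444444444444444444444
192 222222222233444444444444444444
193 222222222224444444444444444444
194 222222222234444444444444444444
195 222222222244444444444444444444
196 222222222244444444444444444444
197 222222222344444444444444444444
198 222222222444444444444444444444
199 222222222444444444444444444444
```

```bash
python3 -m handwheel '[{"slide":[0,0.001,0],"spin":0},{"slide":[0,0.001,0],"spin":0},{"slide":[0,0,0],"spin":0},{"slide":[0,0,0],"spin":0},{"slide":[0,0,0],"spin":0},{"slide":[0,0,0],"spin":0},{"slide":[0,0,0],"spin":0},{"slide":[0,0,0],"spin":0}]' | grep -w 'force'
python3 d.py
python3 -m handwheel '[{"slide":[0,0.001,0],"spin":0},{"slide":[0,0.001,0],"spin":0},{"slide":[0,0,0],"spin":0},{"slide":[0,0,0],"spin":0},{"slide":[0,0,0],"spin":0},{"slide":[0,0,0],"spin":0},{"slide":[0,0,0],"spin":0},{"slide":[0,0,0],"spin":0}]' | grep -w 'force'
python3 d.py; python3 asc.py side 186 216 178 200 1
```

```text
force: [-1.8, -5.2, 3.8]
t 32.35 press [ 0.0285 -0.1383 -0.0067] ang err deg 89.99 F [-1.8 -5.2  3.8]
force: [-1.9, -11.9, 2.9]
t 33.15 press [ 0.0288 -0.1379 -0.0064] ang err deg 90.02 F [ -1.9 -11.9   2.9]
178 444455545444444444444444444444
179 233444444444444444444444444444
180 222344444444444455444444444444
181 222344444444333444444444444444
182 222244444444322444444444444444
183 222244444444323444444444444444
184 222244444444334444444444444444
185 222234444444434444444444444444
186 222234444444434444444444444444
187 222234444444444444444444444444
188 222224444444444444444444444444
189 222224444444444444444444444444
190 222223444444444444444444444444
191 222222334444444444444444444444
192 222222222234444444444444444444
193 222222222234444444444444444444
194 222222222244444444444444444444
195 222222222344444444444444444444
196 222222222444444444444444444444
197 222222223444444444444444444444
198 222222223444444444444444444444
199 222222223444445444444444444444
```

Force jumped to 12 N with no motion, so the blank is against the stop. I back off and check.

```bash
python3 -m handwheel '[{"slide":[0,-0.003,0],"spin":0},{"slide":[0,-0.02,0],"spin":0},{"slide":[0,-0.04,0],"spin":0},{"slide":[0,-0.03,0],"spin":0},{"slide":[0,0,-0.03],"spin":0},{"slide":[0,0,-0.04],"spin":0},{"slide":[0,0,-0.04],"spin":0},{"slide":[0,0,-0.02],"spin":0}]' >/dev/null
python3 -m handwheel '[{"slide":[0.02,-0.03,0],"spin":0},{"slide":[0.03,-0.03,0],"spin":0},{"slide":[0.04,-0.02,0],"spin":0},{"slide":[0.04,-0.02,0],"spin":0},{"slide":[0.04,-0.02,0],"spin":0},{"slide":[0.03,-0.02,0],"spin":0},{"slide":[0,-0.02,0],"spin":0},{"slide":[0,0,0],"spin":0}]' | grep -w force
python3 d.py; python3 bl.py
python3 - <<'E'
import cv2
a=cv2.imread('last_side.png').astype(int)
# blank front edge (sub-areas): print grey min channel along columns through front edge and the fence foot edge
for x in range(200,300,8): 
    col=a[170:225,x]; print(x,''.join('g' if (p[1]-max(p[0],p[2])>12) else '0123456789'[min(9,p.sum()//77)] for p in col))
E
```

```text
force: [-0.2, -0.7, 0.5]
t 34.8 press [-0.1719 -0.3901  0.123 ] ang err deg 89.79 F [-0.2 -0.7  0.5]
top [243, 157, 66, 14, 202] [[0.0887, -0.2612], [0.0882, -0.0289], [0.105, -0.2206]]
top [210, 172, 52, 28, 642] [[0.0631, -0.0825], [-0.0087, -0.0767], [-0.0081, 0.0981], [0.0661, -0.0297]]
side [215, 185, 62, 27, 934] [[0.0709, -0.0781], [-0.0047, -0.0807], [-0.004, 0.0939], [0.0684, 0.0665]]
200 22232222332222222223323223333333ggggggggggg665322222222
208 233444444444444444444444444444444ggggggggggggg444333333
216 gg34444444444444444444444444456775ggggggggggggggggggggg
224 444444444554444445688754444568888854ggggggggggggggggggg
232 5544444444544458888886544444458888864gggggggggggggggggg
240 gg3333466532323468888888888888888888754gggggggggggggggg
248 ggg3455655555543236888888888888888888854ggggggggggggggg
256 ggggggggg67754444458888888888888888888864gggggggggggggg
264 ggggggg433577544444468888888888888888888854gggggggggggg
272 gggggggggggg77744444458888888888888888888866ggggggggggg
280 ggggggggggggg777444444443gggggggggggggggggggggggggggggg
288 gggggggggggggg677544444444ggggggggggggggggggggggggggggg
296 gggggggggggggggg77744444444gggggggggggggggggggggggggggg
```

```bash
python3 - <<'E'
from wa import *
def back(c,px,z):
    r=least_squares(lambda x:(proj(c,[[x[0],x[1],z]])-px)[0],[.5,0]).x; d=r-P[:2]; cc,ss=np.cos(P[2]),np.sin(P[2]); return [cc*d[0]+ss*d[1],-ss*d[0]+cc*d[1]]
def edge(im,x,r0,r1,up=True): # first row where green-ness rises past half
    a=im[r0:r1,x].astype(float); g=a[:,1]-np.maximum(a[:,0],a[:,2]); g=g if up else -g
    h=(g.max()+g.min())/2; i=np.argmax(g>h); return r0+i-1+(h-g[i-1])/(g[i]-g[i-1])
for nm,c,xs,r in (('side',S,range(212,274,3),(190,222)),('top',T,range(212,258,3),(180,208))):
    im=cv2.imread(f'last_{nm}.png'); p=np.array([back(c,np.array([x,edge(im,x,*r)]),.02) for x in xs])
    k=np.polyfit(p[:,1],p[:,0],1); e=np.abs(p[:,0]-np.polyval(k,p[:,1])); k=np.polyfit(p[e<.002,1],p[e<.002,0],1)
    print(nm,'blank front slope',k[0].round(4),'x at mid',np.polyval(k,.03).round(4),'n',(e<.002).sum(),p[[0,-1],1].round(3))
im=cv2.imread('last_side.png')
xs=range(282,325,3);p=np.array([back(S,np.array([x,edge(im,x,188,205+int((x-282)*.15))]),.02) for x in xs]); print('fence foot',np.polyfit(p[:,1],p[:,0],1).round(4),p[:,0].round(4).tolist())
print([back(S,np.array([x,y]),.02) for x,y in ((280,194),(296,196))])
E
```

```text
side blank front slope -0.0001 x at mid -0.0069 n 21 [ 0.103 -0.081]
top blank front slope -0.0488 x at mid -0.006 n 1 [ 0.092 -0.066]
fence foot [-0.4657  0.013 ] [0.073, 0.0727, 0.0725, 0.0724, 0.0723, 0.0724, 0.0724, 0.0716, 0.0722, 0.0725, 0.0722, 0.1203, 0.1187, 0.0636, 0.2124]
[[np.float64(0.07423498783735474), np.float64(-0.09030687226825325)], [np.float64(0.07684959045056065), np.float64(-0.13961085124336703)]]<stdin>:9: RankWarning: Polyfit may be poorly conditioned
```

The side view puts the blank's front edge parallel to the fence, 79 mm in front of its face. The blank is 80 mm wide, so it lies flat against the fence. Handing in.

```bash
python3 -c "
from station import job; print(job.close_job())"
```

```text
the job is handed in; nothing more can be done
None
```

I handed the job in at about 35 s; no verdict came back. The far stop is down on its limit, and the blank is flat against the fence with its leading end pushed up to the stop (force-checked); I left the near stop, die, bottle and hammer alone but did not re-check them at the end.

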